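# Blank off the thick bench extraction port

### The job

The thick extraction port on the lab bench is out of use: take the large tapered cap and press it straight down onto the thick spigot until it is fully home on the steel flange and holds there by its own grip, then let go. Leave the small cap standing where it is.

Things in the scene. Friction and masses are not known exactly. Their poses are not given: they have to be found in the camera images.
- large_cap_center (a point): Centre (on the axis, half-way up) of the large cap: loose, dark grey plastic, round, standing mouth down, flat closed top (z up), 60 mm high, 58 mm across at the mouth tapering to 50 mm at the top (54 mm here), walls 5 mm, bore 48 mm at the mouth and 54 mm deep; about 60 g. 30 mm above its rim. Its turn about its axis does not matter.
- thick_port_seat (a point): Centre of the top of the thick port's fixed steel flange (84 mm across, 8 mm thick). Springy white spigot above it: 46 mm high, 52 mm across at the flange, 47 mm at 30 mm up, then a nose narrowing to 27 mm. The large cap slips on freely until its rim is 20 to 28 mm above the flange, then needs a push growing to 8 to 18 N. Home: rim on flange, cap centre 30 mm above this point.
- small_cap_center (a point): Centre of the small cap, to be left alone: same shape and material as the large one, 50 mm high, 40 mm across at the mouth, standing mouth down on the bench; this point is 25 mm above its rim.
- thin_port_seat (a point): Centre of the upper face of the thin port's steel flange (64 mm across, 8 mm thick, fixed to the bench); its white spigot is 40 mm high and 34 mm across at the flange. Not to be used.
There are look-alikes about, which are no part of the job. Leave any blue or purple look-alike of the part that bears large_cap_center alone. Leave any purple or yellow look-alike of the part that bears thick_port_seat alone.

How it is judged:
By the outcome, as a careful person would: the job done as asked, in the order asked, and still so for the second after the job is handed in, with the robot touching nothing.
It also fails if it takes over 35 s, if anything falls off the work surface, if the arm or the gripper's body presses on something with over 40 N, if the wrist force passes 120 N, or if a joint passes its speed limit or range.

### The arm

A 6-joint arm with a two-finger parallel gripper is mounted at the origin on the work surface. World frame = base frame: x ahead of the robot, y to its left, z up, the work surface at z = 0. Lengths are in m, angles in rad, forces in N, time in s.
With the tool pointing down it reaches from about 0.35 to 1 m from the base axis. Payload 7.1 kg.
Tool frame: the origin (TCP) lies at the very end of the fingers, on their centre line; the grasp point (between the pads) lies 19 mm behind it; x points along the fingers, y is the direction in which the jaws open and shut, and the axes are right-handed (so a half turn about x gives the same grasp; the last joint's range is limited). The gripper opens to 85 mm and grips with 20 to 120 N. Pads are 22 mm wide; open, the fingers measure 114 mm over their backs; the gripper's body (76 mm by 85 mm) begins 54 mm behind the grasp point. The pads swing forward as they close: fully open they stand 13 mm farther back than shut.
Start: joints at [1.318, 0.423, 1.63, -0, 1.089, -0.019], TCP at [0.145, 0.608, 0.231] pointing down, gripper open.
Joint ranges: [-3, 3], [-0.9, 2.11], [0.09, 2.58], [-1.31, 4.45], [0.11, 2.69], [-2.54, 2.54]. Speed limits (rad/s): [2.39, 2.39, 3.01, 3.14, 3.14, 3.14].

### API

Orientations are given as a unit quaternion [w, x, y, z].
In Python, from bench import monitor, cams, close_job gives the robot as it stands.
- The arm moves only by the tool apply_moves, never from a script. Its argument "motion" is a list of rows, each a list of 3 entries, a list of its own where there are three numbers: the closure, from -1 (fully open) to 1 (shut), then the shift along the world's x, y, z in m, then the turn about the world's z in rad. In form: [[gripper, [tx, ty, tz], roll], ...]. A call has 1 to 10 rows; each row is the pose to reach, as a shift and turn from the pose commanded when the call began; what a row does not reach only later rows make up. A row lasts 1/8 s, in which the tool goes at most 62.5 mm and 10.7 degrees, less where a joint would pass 70% of its speed; a pose out of reach is approached as far as the arm can. A call with a gripper value outside its range is refused whole. The fingers move at their own pace and stop on an object; the grip force is fixed at half the most. Time passes only in rows, so rows that repeat a pose let the fingers close. It gives the time, the measured TCP pose, the force and the opening at its end, in the units of the state.
- monitor.get_state(): the state, without advancing time (a new reading comes with each control period).
- cams.snapshot(name): name is "scene" or "side" or "wrist"; returns a dict with "img" (420x560x3 uint8, blue, green, red), "intrinsics" (3x3 intrinsics, pixels), "extrinsics" (4x4, takes a point from world to camera coordinates); the wrist camera has in their place "hand_eye" (4x4, takes a point from camera to tool coordinates, whose origin is the TCP and whose axes are the tool frame's). Camera axes: x right, y down, z forward; pixel columns grow to the right and rows downward; lengths in m; the calibration is good to about 2 mm. A picture is of the moment at which its call begins: read the wrist's pose just before it. There is no depth.
- close_job(): hands the job in, once; it reports no verdict.
The state is a dict: "clock": time; "qpos": joint angles; "dq": joint speeds; "joint_efforts": joint torques, N m; "ee_pos": TCP position; "ee_rot": TCP orientation; "contact_force": force on the tool from outside, world axes, zero at the start; "torque": the same for the moment, N m; "opening": opening from 0.0 (shut) to 1.0 (fully open).
Only numpy, scipy, OpenCV 4.12 (cv2) and the standard library are available. Lean on these libraries where they do the work, as an engineer would, in place of code of your own. Each camera call takes 0.05 s, during which the arm holds its last target. There are 200 camera calls.

## Working session

There is one attempt and no reset: what is moved stays moved. The work goes in short steps, Python scripts to look and compute and a tool call to move; the robot and the scene stay as the last step left them, time stands still between calls to the robot, and variables do not carry over. Pictures are saved under pics/ and viewed, about 8 in all and at most 12, crops included, and the job is handed in when it is done.

Besides the shell and the picture viewer there is one more tool, called after ">>>" as a command line: name --argument value ..., lists and objects as JSON in quotes. apply_moves: Moves the arm, as the interface text tells. Its arguments: {"type":"object","properties":{"motion":{"type":"array","items":{"type":"array"}}},"required":["motion"]}

```bash
mkdir -p pics; python3 - <<'E'
from bench import monitor,cams
import cv2,numpy as np,json
s=monitor.get_state();print(s)
for n in("scene","side"):
    d=cams.snapshot(n);cv2.imwrite(f"pics/{n}0.png",d["img"]);np.savez(f"pics/{n}0.npz",**d)
    print(n,d["intrinsics"],d["extrinsics"])
E
```

```text
{'clock': 0.0, 'qpos': array([ 1.31798907e+00,  4.23874077e-01,  1.63071442e+00, -2.12332170e-05,
        1.08860669e+00, -1.89994286e-02]), 'dq': array([ 0.00044039, -0.00166961,  0.00036186,  0.00057818, -0.00068151,
        0.00138605]), 'joint_efforts': array([ 1.84657256e-03, -5.57373691e+01, -2.81752092e+01,  1.60513282e-04,
        7.20224722e-03, -7.33264415e-05]), 'ee_pos': array([0.14464076, 0.60745145, 0.23051535]), 'ee_rot': array([ 0.70221044,  0.08190964,  0.70235079, -0.08303416]), 'contact_force': array([-0.79055262,  0.70216753, -0.02855288]), 'torque': array([0.03612744, 0.01013323, 0.00021816]), 'opening': 0.9984281152091458}
scene [[398.18004583   0.         271.74379999]
 [  0.         398.18004583 204.77004482]
 [  0.           0.           1.        ]] [[-0.57372756  0.81896062  0.01184022  0.29200865]
 [ 0.69199753  0.49241487 -0.5278892  -0.3360671 ]
 [-0.43815077 -0.29467118 -0.84923071  0.99927888]
 [ 0.          0.          0.          1.        ]]
side [[484.7243822    0.         286.57019884]
 [  0.         484.7243822  211.8247993 ]
 [  0.           0.           1.        ]] [[-0.94698297 -0.32122676  0.00605239  0.52556154]
 [-0.24254283  0.70241299 -0.66917036  0.16208506]
 [ 0.21070415 -0.63516089 -0.74308438  0.82312032]
 [ 0.          0.          0.          1.        ]]
```

View pics/scene0.png

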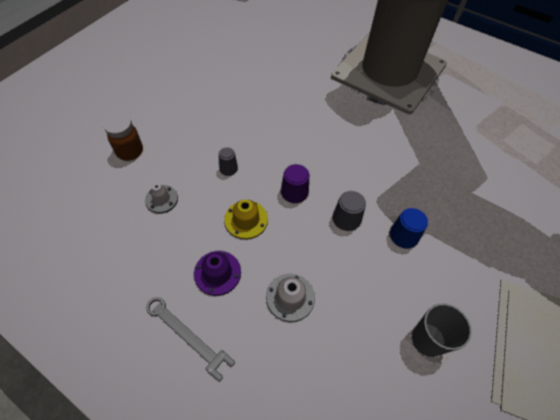

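View pics/side0.png

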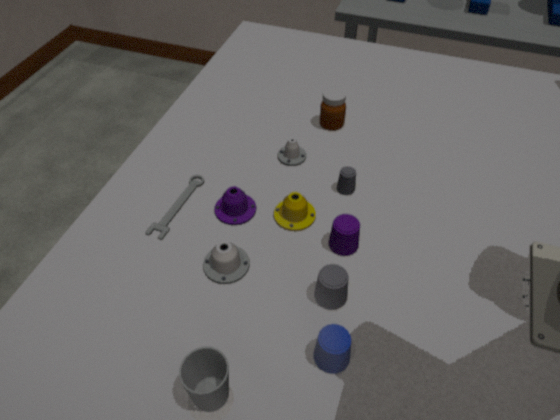

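Candidates in the scene image:
- **Cap:** grey (349,211), purple (295,183), blue (409,228), small grey (228,161) and the open mug (440,331). I choose the grey at (349,211).
- **Port:** white (290,297), purple (217,272), yellow (246,217) and thin white (161,198). I choose the white at (290,297).

In the side view the chosen pair is at (332,286) and (226,260). I'll check both in a close crop.

```bash
cat > h.py <<'E'
import cv2,numpy as np
def load(n): return dict(np.load(f"pics/{n}.npz"))
def proj(d,P):
    P=np.atleast_2d(P);c=P@d["extrinsics"][:3,:3].T+d["extrinsics"][:3,3];u=c@d["intrinsics"].T
    return u[:,:2]/u[:,2:]
def ring(x,y,z,r):
    t=np.linspace(0,2*np.pi,72);return np.c_[x+r*np.cos(t),y+r*np.sin(t),0*t+z]
def back(d,uv,z):
    E=d["extrinsics"];R=E[:3,:3];o=-R.T@E[:3,3];v=R.T@np.linalg.solve(d["intrinsics"],[*uv,1])
    return o+v*(z-o[2])/v[2]
E
python3 - <<'E'
from h import *
a=load("scene0");b=load("side0")
print([back(d,p,z).round(3) for d,p,z in((a,(349,211),.03),(b,(332,286),.03),(a,(290,297),.008),(b,(226,263),.008))])
def c(d,u,v): return cv2.resize(d["img"][v-36:v+36,u-48:u+48],None,fx=4,fy=4,interpolation=cv2.INTER_CUBIC)
o=np.vstack([np.hstack([c(a,349,211),c(a,290,297)]),np.hstack([c(b,332,286),c(b,226,260)])])
cv2.imwrite("pics/crop1.png",cv2.convertScaleAbs(o,alpha=1.5))
E
```

```text
[array([0.436, 0.125, 0.03 ]), array([0.433, 0.124, 0.03 ]), array([0.631, 0.124, 0.008]), array([0.628, 0.124, 0.008])]
```

View pics/crop1.png

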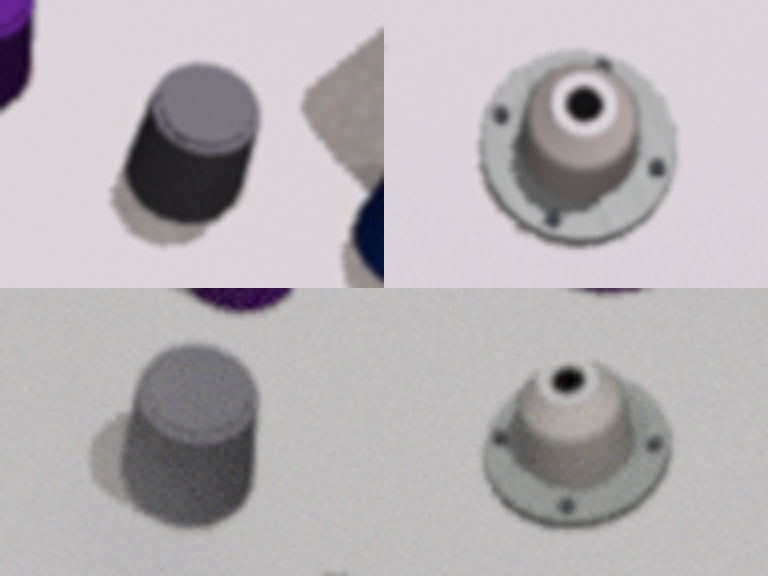

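```bash
cat >> h.py <<'E'
from scipy.ndimage import map_coordinates
from scipy.optimize import minimize
CAP=[(0,.029),(.06,.025)];FL=[(0,.042),(.008,.042)]
def hull(d,x,y,rings,z0=0):
    pts=np.vstack([proj(d,ring(x,y,z0+z,r)) for z,r in rings]).astype(np.float32)
    return cv2.convexHull(pts)[:,0]
def score(d,G,x,y,rings,z0=0):
    h=hull(d,x,y,rings,z0);h=np.vstack([h,h[:1]]);L=np.r_[0,np.cumsum(np.linalg.norm(np.diff(h,axis=0),axis=1))]
    s=np.linspace(0,L[-1],200);u=np.interp(s,L,h[:,0]);v=np.interp(s,L,h[:,1])
    return map_coordinates(G,[v,u],order=1,mode="nearest").mean()
def grad(d):
    g=cv2.GaussianBlur(d["img"],(0,0),1.0).astype(np.float32)
    return np.sqrt(sum(cv2.Sobel(g,-1,1,0)**2+0 for _ in[0]).max(2)+(cv2.Sobel(g,-1,0,1)**2).max(2))
def fit(ds,x,y,rings,z0=0):
    Gs=[grad(d) for d in ds];f=lambda p:-sum(score(d,G,*p,rings,z0)/G.max() for d,G in zip(ds,Gs))
    g=[(x+i*.001,y+j*.001) for i in range(-10,11) for j in range(-10,11)];p=min(g,key=f)
    r=minimize(f,p,method="Nelder-Mead",options=dict(initial_simplex=[p,(p[0]+.001,p[1]),(p[0],p[1]+.001)]));return r.x.round(4),round(-r.fun,3)
E
python3 - <<'E'
from h import *
a=load("scene0");b=load("side0")
for n,x,y,r in(("cap",.435,.125,CAP),("port",.63,.124,FL)):
    print(n,fit([a],x,y,r),fit([b],x,y,r),fit([a,b],x,y,r))
E
```

```text
cap (array([0.4338, 0.1244]), np.float64(0.585)) (array([0.4337, 0.1239]), np.float64(0.412)) (array([0.4338, 0.1242]), np.float64(0.995))
port (array([0.6312, 0.1231]), np.float64(0.307)) (array([0.6288, 0.1232]), np.float64(0.34)) (array([0.6302, 0.1233]), np.float64(0.619))
```

```bash
python3 - <<'E'
from h import *
a=load("scene0");b=load("side0")
for n,p,q,z in(("purplecap",(295,183),(345,235),.03),("blue",(409,228),(333,348),.03),("small",(228,161),(347,180),.025),("yellow",(246,219),(294,212),.008),("purpleport",(217,273),(235,206),.008),("mug",(440,331),(206,379),.04)):
    print(n,back(a,p,z).round(3),back(b,q,z).round(3))
from bench import monitor
s=monitor.get_state();print(s["ee_pos"])
E
```

```text
purplecap [0.442 0.008 0.03 ] [0.439 0.01  0.03 ]
blue [0.404 0.233 0.03 ] [0.402 0.232 0.03 ]
small [ 0.472 -0.135  0.025] [ 0.471 -0.137  0.025]
yellow [ 0.552 -0.03   0.008] [ 0.551 -0.033  0.008]
purpleport [ 0.669 -0.006  0.008] [ 0.667 -0.009  0.008]
mug [0.552 0.35  0.04 ] [0.561 0.342 0.04 ]
[0.14465047 0.60751356 0.23060941]
```

The crop confirms the choice: the upper and lower left show the dark grey cap, and the right shows the white spigot on its grey steel flange. The cap is at (0.434, 0.124) and the port at (0.630, 0.123), with the two cameras agreeing to about 2 mm. I'll move above the cap with the jaws along x, away from the neighbours.

>>> apply_moves --motion '[[-1,[0.289,-0.483,-0.05],-1.337],[-1,[0.289,-0.483,-0.05],-1.337],[-1,[0.289,-0.483,-0.05],-1.337],[-1,[0.289,-0.483,-0.05],-1.337],[-1,[0.289,-0.483,-0.05],-1.337],[-1,[0.289,-0.483,-0.05],-1.337],[-1,[0.289,-0.483,-0.05],-1.337],[-1,[0.289,-0.483,-0.05],-1.337],[-1,[0.289,-0.483,-0.05],-1.337],[-1,[0.289,-0.483,-0.05],-1.337]]'

```text
clock: 1.35
ee_pos: [0.4352, 0.1217, 0.1809]
ee_rot: [-0.499, -0.501, -0.498, 0.502]
contact_force: [-0.1, 0.5, -0.1]
opening: 1.003
```

```bash
cat >> h.py <<'E'
from scipy.spatial.transform import Rotation
def wrist(name):
    from bench import monitor,cams
    s=monitor.get_state();d=cams.snapshot("wrist")
    T=np.eye(4);T[:3,:3]=Rotation.from_quat(np.roll(s["ee_rot"],-1)).as_matrix();T[:3,3]=s["ee_pos"]
    d["extrinsics"]=np.linalg.inv(T@d["hand_eye"]);cv2.imwrite(f"pics/{name}.png",d["img"]);np.savez(f"pics/{name}.npz",**d)
    print(s["clock"],s["ee_pos"].round(4),s["contact_force"].round(2),s["opening"]);return d
E
python3 - <<'E'
from h import *
d=wrist("w1");print(fit([d],.434,.124,CAP))
for p in(hull(d,.4338,.1242,CAP),): cv2.polylines(d["img"],[p.astype(int)],True,(0,255,0),1)
cv2.imwrite("pics/w1o.png",d["img"])
E
```

```text
1.35 [0.4352 0.1217 0.1809] [-0.07  0.48 -0.06] 1.003448909972153
(array([0.4356, 0.1239]), np.float64(0.326))
```

View pics/w1o.png

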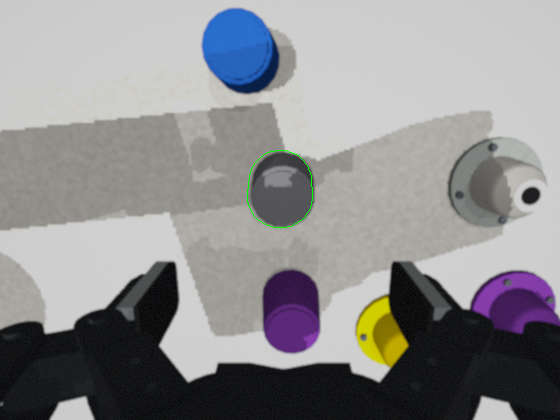

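The wrist view shows the grey cap at (281,188), with the model outline on it. I'm going down.

>>> apply_moves --motion '[[-1,[0,-0.001,-0.05],0],[-1,[0,-0.001,-0.09],0],[-1,[0,-0.001,-0.09],0],[-1,[0,-0.001,-0.09],0]]'

```text
clock: 1.9
ee_pos: [0.434, 0.1249, 0.0923]
ee_rot: [0.5, 0.5, 0.5, -0.499]
contact_force: [0.5, 0.3, 1.9]
opening: 1.002
```

>>> apply_moves --motion '[[-1,[0.0005,-0.001,-0.03],0],[-1,[0.0005,-0.001,-0.06],0],[-1,[0.0005,-0.001,-0.076],0],[-1,[0.0005,-0.001,-0.076],0],[-1,[0.0005,-0.001,-0.076],0],[0.2,[0.0005,-0.001,-0.076],0],[0.5,[0.0005,-0.001,-0.076],0],[1,[0.0005,-0.001,-0.076],0],[1,[0.0005,-0.001,-0.076],0],[1,[0.0005,-0.001,-0.076],0]]'

```text
clock: 3.15
ee_pos: [0.4347, 0.1231, 0.0168]
ee_rot: [0.5, 0.5, 0.5, -0.5]
contact_force: [-2.6, -0.3, 19.0]
opening: 0.621
```

>>> apply_moves --motion '[[1,[0,0,0],0],[1,[0,0,0],0],[1,[0,0,0.01],0],[1,[0,0,0.02],0],[1,[0,0,0.04],0],[1,[0,0,0.08],0],[1,[0,0,0.1],0],[1,[0,0,0.1],0],[1,[0,0,0.1],0]]'

```text
clock: 4.28
ee_pos: [0.4338, 0.1229, 0.1149]
ee_rot: [-0.5, -0.5, -0.5, 0.5]
contact_force: [-1.1, -0.1, -1.5]
opening: 0.618
```

```bash
python3 - <<'E'
from h import *
from bench import cams
ds=[]
for n in("scene","side"):
    d=cams.snapshot(n);np.savez(f"pics/{n}1.npz",**d);ds.append(d)
for z in(.092,.095,.098,.101,.104): print(z,fit(ds,.434,.123,CAP,z))
o=[]
for d in ds:
    i=d["img"].copy();u,v=proj(d,[.434,.123,.128])[0].astype(int)
    i=cv2.resize(i[v-75:v+75,max(u-100,0):u+100],None,fx=2,fy=2);o.append(i)
cv2.imwrite("pics/held.png",np.hstack([x[:,:400] for x in o]))
E
```

```text
0.092 (array([0.4323, 0.1204]), np.float64(0.493))
0.095 (array([0.432 , 0.1219]), np.float64(0.558))
0.098 (array([0.4325, 0.1226]), np.float64(0.603))
0.101 (array([0.433 , 0.1233]), np.float64(0.6))
0.104 (array([0.4335, 0.1236]), np.float64(0.546))
```

View pics/held.png

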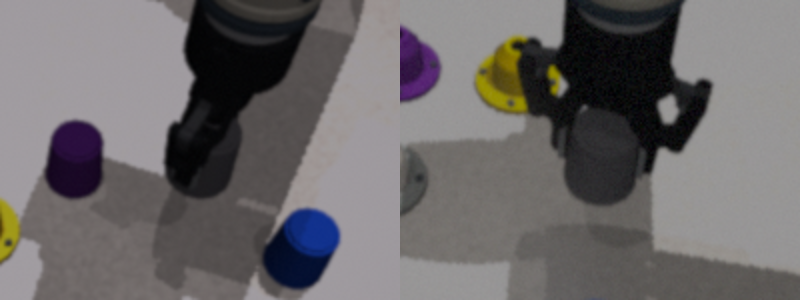

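The cap is held upright, with its rim at about z = 0.099. I'm carrying it over the port.

>>> apply_moves --motion '[[1,[0.03,0,0],0],[1,[0.07,0,0],0],[1,[0.11,0,0],0],[1,[0.15,0,0],0],[1,[0.185,0,0],0],[1,[0.197,0.0005,0],0],[1,[0.197,0.0005,0],0],[1,[0.197,0.0005,0],0],[1,[0.197,0.0005,0],0]]'

```text
clock: 5.5
ee_pos: [0.6301, 0.1235, 0.1152]
ee_rot: [0.5, 0.5, 0.5, -0.5]
contact_force: [-0.1, 0.9, -1.8]
opening: 0.621
```

```bash
python3 - <<'E'
from h import *
from bench import cams,monitor
ds=[]
for n in("scene","side"):
    d=cams.snapshot(n);np.savez(f"pics/{n}2.npz",**d);ds.append(d)
print(monitor.get_state()["ee_pos"])
for z in(.096,.099,.102): print(z,fit(ds,.631,.123,CAP,z),[fit([d],.631,.123,CAP,z)[0] for d in ds])
o=[]
for d in ds:
    i=d["img"].copy();cv2.polylines(i,[hull(d,.631,.1235,CAP,.099).astype(int)],True,(0,255,0),1)
    cv2.polylines(i,[hull(d,.6302,.1233,FL).astype(int)],True,(0,0,255),1)
    u,v=proj(d,[.63,.123,.08])[0].astype(int)
    o.append(cv2.resize(i[v-75:v+75,u-100:u+100],None,fx=2,fy=2))
cv2.imwrite("pics/above.png",np.hstack(o))
E
```

```text
[0.63066334 0.12355241 0.11552223]
0.096 (array([0.6294, 0.1237]), np.float64(0.434)) [array([0.6286, 0.1239]), array([0.631 , 0.1211])]
0.099 (array([0.6295, 0.1239]), np.float64(0.45)) [array([0.6296, 0.1242]), array([0.6297, 0.1234])]
0.102 (array([0.6295, 0.1245]), np.float64(0.441)) [array([0.6307, 0.1245]), array([0.6286, 0.1252])]
```

View pics/above.png

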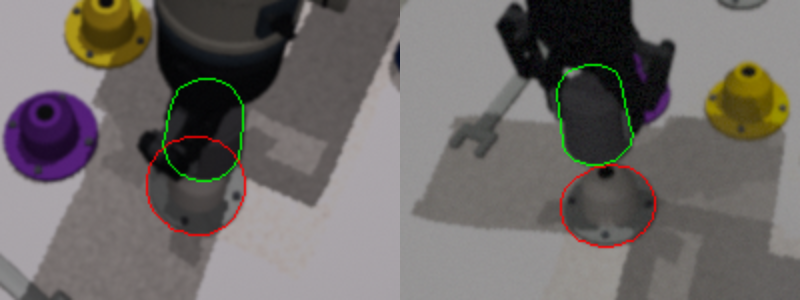

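The cap sits above the port to within about 1 mm. I'll lower it over the nose first.

>>> apply_moves --motion '[[1,[0.0003,-0.0003,-0.02],0],[1,[0.0003,-0.0003,-0.035],0],[1,[0.0003,-0.0003,-0.045],0],[1,[0.0003,-0.0003,-0.055],0],[1,[0.0003,-0.0003,-0.055],0],[1,[0.0003,-0.0003,-0.055],0]]'

```text
clock: 6.35
ee_pos: [0.6319, 0.1233, 0.0606]
ee_rot: [0.5, 0.5, 0.5, -0.5]
contact_force: [-0.7, 0.2, 0.4]
opening: 0.621
```

>>> apply_moves --motion '[[1,[0,0,-0.004],0],[1,[0,0,-0.008],0],[1,[0,0,-0.012],0],[1,[0,0,-0.016],0],[1,[0,0,-0.016],0],[1,[0,0,-0.016],0]]'

```text
clock: 7.1
ee_pos: [0.6307, 0.1228, 0.0438]
ee_rot: [-0.5, -0.499, -0.5, 0.501]
contact_force: [-4.8, -3.9, 2.0]
opening: 0.616
```

Engaged, with a small lateral load of about 6 N. I'll ease toward that and keep pressing.

>>> apply_moves --motion '[[1,[-0.0007,-0.0006,-0.003],0],[1,[-0.0007,-0.0006,-0.006],0],[1,[-0.0007,-0.0006,-0.009],0],[1,[-0.0007,-0.0006,-0.012],0],[1,[-0.0007,-0.0006,-0.012],0]]'

```text
clock: 7.72
ee_pos: [0.6309, 0.1225, 0.033]
ee_rot: [-0.5, -0.5, -0.5, 0.5]
contact_force: [-5.3, -3.1, 9.9]
opening: 0.616
```

>>> apply_moves --motion '[[1,[-0.0005,-0.0003,-0.002],0],[1,[-0.0005,-0.0003,-0.004],0],[1,[-0.0005,-0.0003,-0.006],0],[1,[-0.0005,-0.0003,-0.007],0],[1,[-0.0005,-0.0003,-0.007],0]]'

```text
clock: 8.35
ee_pos: [0.6309, 0.1224, 0.0269]
ee_rot: [0.5, 0.5, 0.5, -0.5]
contact_force: [-6.5, -3.0, 16.6]
opening: 0.62
```

>>> apply_moves --motion '[[1,[0,0,-0.001],0],[1,[0,0,-0.002],0],[1,[0,0,-0.003],0],[1,[0,0,-0.003],0],[1,[0,0,-0.003],0]]'

```text
clock: 8.98
ee_pos: [0.6311, 0.1224, 0.0249]
ee_rot: [0.5, 0.5, 0.5, -0.5]
contact_force: [-9.0, -4.0, 23.1]
opening: 0.622
```

>>> apply_moves --motion '[[1,[-0.0005,0,-0.001],0],[1,[-0.0005,0,-0.002],0],[1,[-0.0005,0,-0.002],0],[1,[-0.0005,0,-0.002],0]]'

```text
clock: 9.48
ee_pos: [0.6311, 0.1224, 0.0247]
ee_rot: [0.501, 0.501, 0.499, -0.499]
contact_force: [-12.8, -4.5, 38.0]
opening: 0.621
```

That is a hard stop: 15 N more for 0.2 mm, at the predicted height of 0.0248. I'll unload, open and rise.

>>> apply_moves --motion '[[1,[0.0005,0,0.002],0],[1,[0.0005,0,0.0025],0],[-1,[0.0005,0,0.0025],0],[-1,[0.0005,0,0.0025],0],[-1,[0.0005,0,0.0025],0],[-1,[0.0005,0,0.0025],0],[-1,[0.0005,0,0.0025],0],[-1,[0.0005,0,0.0025],0]]'

```text
clock: 10.48
ee_pos: [0.6304, 0.1223, 0.0228]
ee_rot: [0.5, 0.5, 0.5, -0.5]
contact_force: [0.4, -0.3, 0.0]
opening: 0.996
```

>>> apply_moves --motion '[[-1,[0,0,0.03],0],[-1,[0,0,0.09],0],[-1,[0,0,0.15],0],[-1,[-0.06,0.05,0.2],0],[-1,[-0.12,0.1,0.2],0],[-1,[-0.16,0.15,0.2],0],[-1,[-0.2,0.2,0.2],0],[-1,[-0.2,0.2,0.2],0],[-1,[-0.2,0.2,0.2],0],[-1,[-0.2,0.2,0.2],0]]'

```text
clock: 11.72
ee_pos: [0.4305, 0.3222, 0.2229]
ee_rot: [0.5, 0.5, 0.5, -0.5]
contact_force: [-0.2, 0.9, 0.1]
opening: 1.003
```

```bash
python3 - <<'E'
from h import *
from bench import cams,monitor
ds=[]
for n in("scene","side"):
    d=cams.snapshot(n);np.savez(f"pics/{n}3.npz",**d);ds.append(d)
for z in(.004,.006,.008,.010,.012,.015): print(z,fit(ds,.631,.123,CAP,z),[fit([d],.631,.123,CAP,z) for d in ds])
o=[]
for d in ds:
    u,v=proj(d,[.63,.123,.04])[0].astype(int);c=d["img"][v-50:v+50,u-66:u+66].copy()
    i=d["img"].copy();cv2.polylines(i,[hull(d,.6302,.1233,CAP,.008).astype(int)],True,(0,255,0),1)
    o.append(np.vstack([cv2.resize(x,None,fx=3,fy=3) for x in(c,i[v-50:v+50,u-66:u+66])]))
cv2.imwrite("pics/done.png",np.hstack(o));cv2.imwrite("pics/scene3.png",ds[0]["img"])
E
```

```text
0.004 (array([0.6297, 0.1226]), np.float64(0.746)) [(array([0.6292, 0.1226]), np.float64(0.411)), (array([0.6309, 0.121 ]), np.float64(0.353))]
0.006 (array([0.6299, 0.1229]), np.float64(0.758)) [(array([0.6298, 0.1229]), np.float64(0.409)), (array([0.6301, 0.1224]), np.float64(0.351))]
0.008 (array([0.63  , 0.1232]), np.float64(0.748)) [(array([0.6305, 0.1232]), np.float64(0.406)), (array([0.6293, 0.1238]), np.float64(0.348))]
0.01 (array([0.6303, 0.1236]), np.float64(0.718)) [(array([0.6313, 0.1236]), np.float64(0.403)), (array([0.6283, 0.1253]), np.float64(0.345))]
0.012 (array([0.6307, 0.1239]), np.float64(0.674)) [(array([0.6319, 0.1239]), np.float64(0.4)), (array([0.6275, 0.1267]), np.float64(0.342))]
0.015 (array([0.6316, 0.1243]), np.float64(0.603)) [(array([0.633 , 0.1244]), np.float64(0.393)), (array([0.6262, 0.1289]), np.float64(0.338))]
```

View pics/done.png

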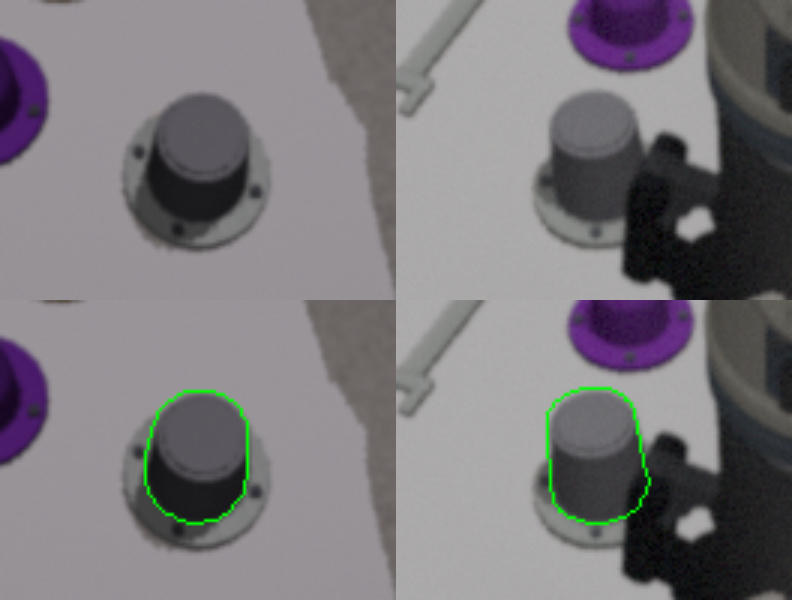

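View pics/scene3.png

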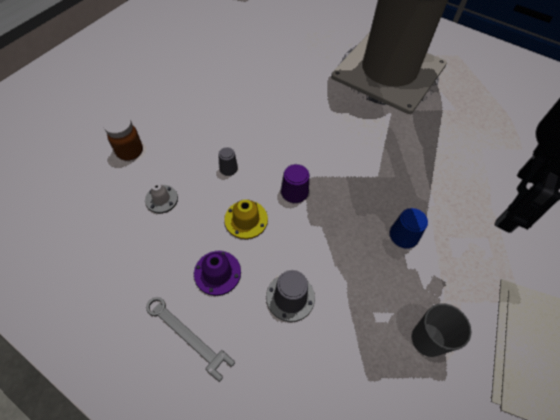

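The cap sits on the flange at (291,290), upright, with its rim at about 7 mm and the flange top at 8 mm. The small cap at (228,161) and everything else are where they were.

```bash
python3 -c "
from bench import close_job
print(close_job())"
```

```text
the job is handed in; nothing more can be done
None
```

The large grey cap is pressed home on the white thick spigot and stands there by its own grip. The gripper let go and is clear of everything. I handed the job in at about 12 s, against the 35 s limit.

- **Seating by force:** the push grew to about 17 N. Then it hit a hard stop at the expected height, with 15 N more moving it only 0.2 mm. The highest vertical reading was 38 N, taken through the fingers, with 13 N sideways from a roughly 1 mm centring error.
- **Seating by camera:** after release, the scene and side cameras together put the rim at z of about 6–8 mm, against a flange top at 8 mm. The cap is upright and centred within about 1 mm. That fit is only good to 1–2 mm in height, so the hard stop is the stronger evidence.
- **Side view:** a finger covered part of the cap in the last side picture, so that view was weaker than the scene view.
- **Other parts:** in the last scene picture the small cap, the look-alikes and the other parts are where they started.

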